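# Turn the hob timer window-up

### The job

Two white six-sided timers lie beside the hob. Roll the shorter one over by one flat, so that it lies flat on the countertop with its dark display window facing straight up, and leave it near where it was, at most about 10 cm away. Keep it low, within about 10 cm of the counter, and leave the longer timer and the loose red cap as they are.

Things in the scene. Friction and masses are not known exactly. Their poses are not given: they have to be found in the camera images.
- timer_center (a point): Shorter white timer: loose hexagonal prism 60 mm long, 0.15 kg, 52 mm across flats, 30 mm wide flats, flat grey-banded ends, lying on a flat. A dark window is on one upper sloping flat, 60 degrees from up. Point: prism centre, 26 mm above the counter. x: along the prism; z: out of the window, square to its flat (to point straight up). Free counter 60 mm all round.
- long_timer_center (a point): Longer white timer: loose hexagonal prism 104 mm long, 0.24 kg, same section (52 mm across flats) and window, lying on a flat; leave alone. Point: its centre, 26 mm above the counter. x: along the prism; z: out of its window.
- cap_center (a point): a loose round red plastic cap, 38 mm in diameter and 19 mm high, standing on the counter beyond the timers; not to be disturbed. This point is its centre, half-way up; z is up.
Things that resemble listed ones, but are neither listed nor needed, are in the scene too. What is shaped like the part that bears timer_center but green is not meant.

How it is judged:
At the end, for the whole second after the job is handed in: The shorter timer lies still and released on the countertop (centre 20 to 32 mm up), its window within 10 degrees of straight up and its centre within 130 mm of where it started; the longer timer and the red cap are within 25 mm of where they started (angle between timer_center's own z axis and vertical below 0.175 rad and height (world z) of timer_center between 0.02 and 0.032 m and distance of timer_center from where it was at the start of the episode below 0.13 m and linear speed of timer below 0.02 m/s and angular speed of timer below 0.2 rad/s and distance of each of long_timer_center, cap_center from where it was at the start of the episode below 0.025 m); the robot touches nothing.
It fails at once if the shorter timer is lifted high (its centre more than 150 mm above the counter) (height (world z) of timer_center above 0.15 m).
It fails at once if the longer timer is pushed or lifted more than 25 mm (distance of long_timer_center from where it was at the start of the episode above 0.025 m).
It fails at once if the longer timer is rolled over (angle between long_timer_center's own z axis and vertical below 0.6 rad or angle between long_timer_center's own z axis and vertical above 1.5 rad).
It fails at once if the red cap is moved more than 25 mm (distance of cap_center from where it was at the start of the episode above 0.025 m).
It also fails if it takes over 38 s, if anything falls off the work surface, if the arm or the gripper's body presses on something with over 40 N, if the wrist force passes 120 N, or if a joint passes its speed limit or range.

### The arm

A 6-joint arm with a two-finger parallel gripper is mounted at the origin on the work surface. World frame = base frame: x ahead of the robot, y to its left, z up, the work surface at z = 0. Lengths are in m, angles in rad, forces in N, time in s.
With the tool pointing down it reaches from about 0.375 to 0.9 m from the base axis. Payload 3.1 kg.
Tool frame: the origin (TCP) lies midway between the tips of the shut fingers; the grasp point (between the pads) lies 19 mm behind it (manip.tcp_to_grasp is the distance from the TCP to the grasp point, in m); z points along the fingers, y is the line along which they close (so a half turn about z gives the same grasp; the last joint's range is limited). The gripper opens to 85 mm and grips with 20 to 120 N. Pads are 22 mm wide; open, the fingers measure 114 mm over their backs; the gripper's body (76 mm by 85 mm) begins 54 mm behind the grasp point. The pads swing forward as they close: fully open they stand 13 mm farther back than shut.
Start: joints at [-1.363, 0.527, 1.433, -0, 1.181, -0.178], TCP at [0.235, -0.579, 0.231] pointing down, gripper open.
Joint ranges: [-3.08, 3.08], [-0.75, 2.2], [0.22, 2.44], [-1.43, 4.57], [0, 2.65], [-2.85, 2.85]. Speed limits (rad/s): [2.79, 2.79, 3.14, 3.14, 3.14, 3.14].

### API

Orientations are given as a unit quaternion [x, y, z, w].
In Python, from station import manip gives the robot as it stands. The module is installed in compiled form; this text tells all that it offers.
- The arm moves only by the shell command python3 -m crank 'ROWS' [OPENING] [FORCE]. ROWS is JSON, a list of rows, each a list of 2 entries, a list of its own where there are three numbers: the shift along the tool's x, y, z in cm, then the turn about the tool's z in degrees. In form: [[[x, y, z], spin], ...]. A call has 1 to 10 rows; each row is the pose to reach, as a shift and turn from the pose commanded when the call began, along the tool's axes at that moment; what a row does not reach only later rows make up. A row lasts 1/10 s, in which the tool goes at most 50 mm and 8.59 degrees, less where a joint would pass 70% of its speed; a pose out of reach is approached as far as the arm can. A call with a gripper value outside its range is refused whole. OPENING is the finger opening in cm, from 0 to 8.54, set as the call begins (- or left out, the last holds). The fingers move at their own pace and stop on an object; FORCE is the grip in N (left out, the last holds). Time passes only in rows, so rows that repeat a pose let the fingers close. It gives the time, the measured TCP pose, the force and the opening at its end, in the units of the state.
- manip.sense(): the state, without advancing time (a new reading comes with each control period).
- manip.snapshot(name): name is "side" or "top"; returns the picture (420x560x3 uint8, red, green, blue); there is no depth.
- manip.camera_params(name): a dict with "fx", "fy", "cx", "cy" (pixels), "pose" (4x4, takes a point from camera to world coordinates). Camera axes: x right, y up, looking along -z (the intrinsics and any distortion apply to the point x, -y, -z); pixel columns grow to the right and rows downward; lengths in m; the calibration is good to about 2 mm. A picture is of the moment at which its call begins. camera_params takes no time and is no camera call.
- manip.sign_off(): hands the job in, once; it reports no verdict.
The state is a dict: "t": time; "q": joint angles; "qd": joint speeds; "tau": joint torques, N m; "tcp_pos": TCP position; "tool_rot": TCP orientation; "force": force on the tool from outside, world axes, zero at the start; "ft_torque": the same for the moment, N m; "finger_gap": opening from 0.0 (shut) to 1.0 (fully open).
Only numpy, scipy, OpenCV 4.12 (cv2) and the standard library are available. Lean on these libraries where they do the work, as an engineer would, in place of code of your own. Each camera call takes 0.05 s, during which the arm holds its last target. There are 200 camera calls.

## Working session

There is one attempt and no reset: what is moved stays moved. The work goes in short steps, Python scripts to look and compute and a shell command to move; the robot and the scene stay as the last step left them, time stands still between calls to the robot, and variables do not carry over. Pictures are saved under pics/ and viewed, on a budget of 10 in all, crops included, one or two more only if the job needs it, and the job is handed in when it is done.

```bash
mkdir -p pics
python3 - <<'E'
from station import manip
import cv2,numpy as np
for n in("top","side"):
    cv2.imwrite(f"pics/{n}0.png",manip.snapshot(n)[:,:,::-1]); c=manip.camera_params(n); print(n,{k:(np.round(v,3).tolist()) for k,v in c.items()})
print(manip.sense())
E
```

```text
top {'fx': 447.677, 'fy': 447.677, 'cx': 286.073, 'cy': 213.716, 'pose': [[-0.01, 0.999, -0.047, 0.557], [-1.0, -0.01, 0.009, 0.001], [0.009, 0.047, 0.999, 0.817], [0.0, 0.0, 0.0, 1.0]]}
side {'fx': 415.723, 'fy': 415.723, 'cx': 291.57, 'cy': 206.053, 'pose': [[0.986, 0.123, -0.111, 0.493], [-0.164, 0.631, -0.758, -0.553], [-0.023, 0.766, 0.642, 0.562], [0.0, 0.0, 0.0, 1.0]]}
{'t': 0.1, 'q': array([-1.36349643e+00,  5.28369134e-01,  1.43380095e+00, -8.58797039e-06,
        1.18141684e+00, -1.78482772e-01]), 'qd': array([ 0.0014976 , -0.00157947, -0.00379139, -0.00129037,  0.00086894,
        0.0007722 ]), 'tau': array([-9.65815093e-05, -4.43303633e+01, -1.78586322e+01, -3.16202932e-04,
        3.88255212e-03,  2.87457993e-06]), 'tcp_pos': array([ 0.23507429, -0.5783923 ,  0.23042547]), 'tool_rot': array([ 9.81453276e-01,  1.91698913e-01, -1.83373065e-05, -9.96974508e-04]), 'force': array([-0.23253287,  0.30581156,  0.12608896]), 'ft_torque': array([-0.02975979,  0.01600396,  0.07567644]), 'finger_gap': 0.9972849226319903}
```

View pics/top0.png

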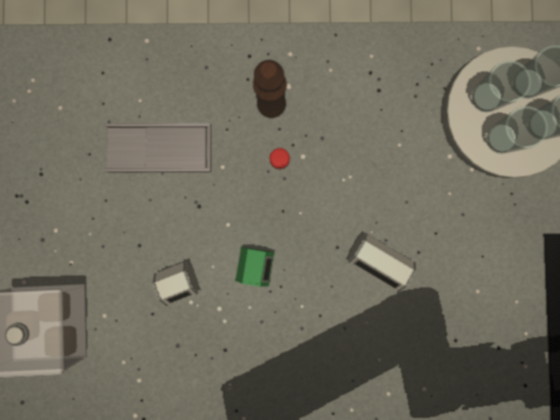

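View pics/side0.png

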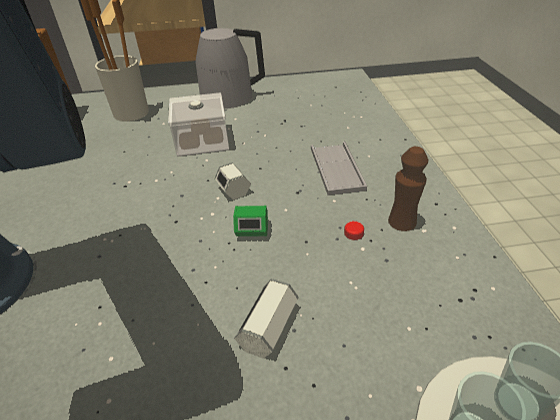

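The top view has three prisms: short white (175,284), green (255,266) and long white (383,262). The short white one fits: it is white and the shorter of the two. The red cap is at (280,158). I'll confirm with a crop.

```bash
cat > h.py <<'E'
from station import manip
import cv2,numpy as np
def ray(n,uv,z):
    c=manip.camera_params(n);T=np.array(c["pose"])
    d=T[:3,:3]@np.array([(uv[0]-c["cx"])/c["fx"],-(uv[1]-c["cy"])/c["fy"],-1]);o=T[:3,3]
    return o+d*(z-o[2])/d[2]
def proj(n,p):
    c=manip.camera_params(n);T=np.array(c["pose"]);q=T[:3,:3].T@(np.asarray(p)-T[:3,3])
    return np.array([c["cx"]+c["fx"]*q[0]/-q[2],c["cy"]-c["fy"]*q[1]/-q[2]])
def crop(n,u,v,s,img=None):
    i=manip.snapshot(n) if img is None else img
    return cv2.resize(i[v-s:v+s,u-s:u+s,::-1],(400,400),interpolation=cv2.INTER_CUBIC)
E
python3 - <<'E'
from h import *
a=cv2.imread("pics/top0.png")[:,:,::-1];b=cv2.imread("pics/side0.png")[:,:,::-1]
cv2.imwrite("pics/c1.png",np.hstack([crop("top",175,284,30,a),crop("side",233,182,30,b)]))
E
```

```text
(no output)
```

View pics/c1.png

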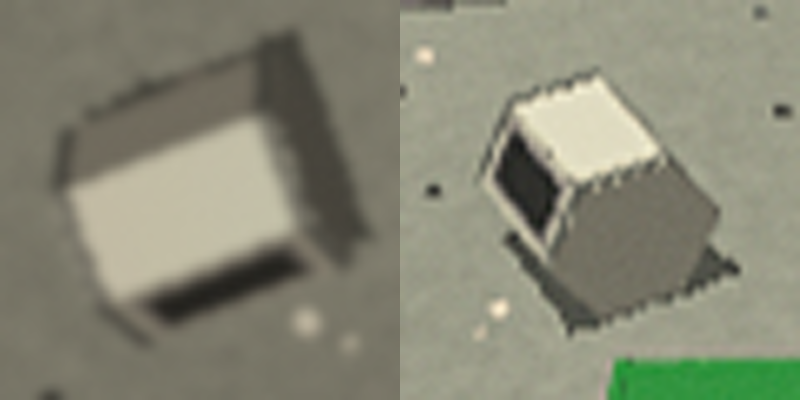

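The crop confirms the short white timer. Its window is on the robot-facing sloping flat, so it must roll away from the robot, roughly along tool +x.

Plan:
- Grip the flat ends high and slightly to the far side.
- Press lightly and drive forward and down, so the timer rolls about its far bottom edge while pivoting in the pads.

Run:
```python
from h import *
from scipy.spatial.transform import Rotation as R
c=np.array([(68,185),(262,115),(300,235),(118,303)])/6.667+[145,254]-.5
P=np.array([ray("top",p,.052) for p in c]);print(P.round(4)); print("len",np.linalg.norm(P[1]-P[0]),np.linalg.norm(P[2]-P[3]),"w",np.linalg.norm(P[3]-P[0]))
a=(P[1]-P[0])+(P[2]-P[3]);ce=P.mean(0);print("centre",ce,"axis ang of perp",np.degrees(np.arctan2(a[0],-a[1])))
# side check: top-face corners
s=np.array([(515,100),(598,72),(662,155),(572,190)],float)-[400,0];s=s/6.667+[203,152]-.5
Q=np.array([ray("side",p,.052) for p in s]);print(Q.round(4),Q.mean(0))
r=R.from_quat(manip.sense()["tool_rot"]).as_matrix();print(r.round(3));p=manip.sense()["tcp_pos"]
for m in(P,Q): print("cm tool shift to centre",(r.T@(m.mean(0)-p)*100).round(2))
```

```text
[[0.481  0.2175 0.052 ]
 [0.4981 0.1683 0.052 ]
 [0.4677 0.1587 0.052 ]
 [0.451  0.2048 0.052 ]]
len 0.052112963680408214 0.04900113655524527 w 0.03251491307189987
centre [0.47444658 0.18731785 0.052     ] axis ang of perp 19.510541091248065
[[0.45   0.2118 0.052 ]
 [0.4776 0.2228 0.052 ]
 [0.4949 0.1716 0.052 ]
 [0.4659 0.1584 0.052 ]] [0.4721001  0.19116977 0.052     ]
[[ 0.927  0.376 -0.   ]
 [ 0.376 -0.927  0.002]
 [ 0.    -0.002 -1.   ]]
cm tool shift to centre [ 50.98 -61.9   17.98]
cm tool shift to centre [ 50.91 -62.35  17.98]
```

```bash
python3 -m crank '[[[30,-28,0],0],[[30,-28,0],0],[[30,-28,0],0],[[30,-28,0],0],[[30,-28,0],0],[[30,-28,0],0],[[30,-28,0],0],[[30,-28,0],0],[[51,-62.1,4],3],[[51,-62.1,4],3]]' 8.54 20
```

```text
t: 1.1
tcp_pos: [0.4209, -0.1162, 0.2215]
tool_rot: [0.986, 0.165, 0.0, 0.0]
force: [1.3, -0.2, -1.0]
finger_gap: 1.001
```

```bash
python3 -m crank '[[[15,-26,6],0],[[15,-26,6],0],[[15,-26,6],0],[[15,-26,6],0],[[15,-26,6],0],[[15,-26,6],0],[[15,-26,6],0],[[15,-26,6],0],[[15,-26,6],0],[[15,-26,6],0]]'
python3 - <<'E'
from h import *
from scipy.spatial.transform import Rotation as R
s=manip.sense();r=R.from_quat(s["tool_rot"]).as_matrix();p=s["tcp_pos"];print(p,(r.T@(np.array([.473,.189,.026])-p)*100).round(2),np.degrees(np.arctan2(r[1,0],r[0,0])))
i=manip.snapshot("side");cv2.imwrite("pics/s1.png",crop("side",233,160,55,i))
E
```

```text
t: 2.1
tcp_pos: [0.4771, 0.1751, 0.1619]
tool_rot: [0.986, 0.165, -0.0, 0.0]
force: [0.2, -0.1, 0.7]
finger_gap: 1.003
[0.47710127 0.17514094 0.16187067] [ 0.07 -1.45 13.59] 18.97967263613845
```

View pics/s1.png

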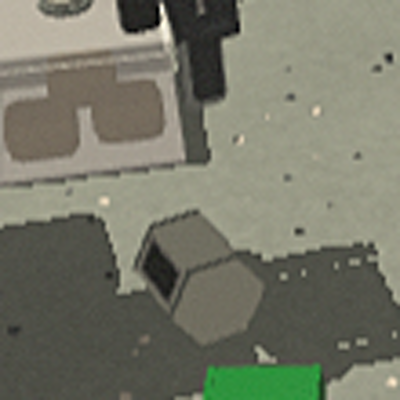

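Side crop: the timer sits at about (200,275) in the crop, window facing left, with the gripper above it. Descending.

```bash
python3 -m crank '[[[1.1,-1.4,4],0],[[1.1,-1.4,4],0],[[1.1,-1.4,8],0],[[1.1,-1.4,10],0],[[1.1,-1.4,12],0],[[1.1,-1.4,13.5],0],[[1.1,-1.4,14.5],0],[[1.1,-1.4,14.5],0]]'
python3 - <<'E'
from h import *
i=manip.snapshot("side");cv2.imwrite("pics/s2.png",crop("side",233,165,50,i))
E
```

```text
t: 2.95
tcp_pos: [0.4828, 0.1926, 0.0165]
tool_rot: [0.986, 0.165, -0.001, 0.0]
force: [0.4, 0.0, 0.1]
finger_gap: 1.0
```

View pics/s2.png

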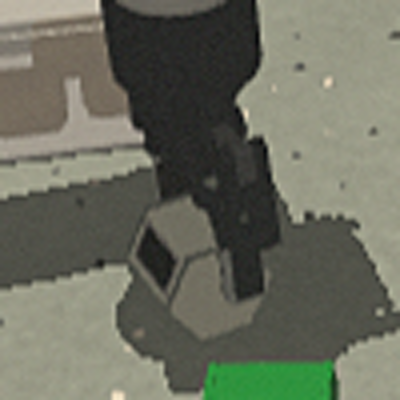

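The near finger stands before the visible end on its right (far) half, at about (243,275), as intended. Closing.

```bash
python3 -m crank '[[[0,0,0],0],[[0,0,0],0],[[0,0,0],0],[[0,0,0],0],[[0,0,0],0],[[0,0,0],0],[[0,0,0],0],[[0,0,0],0]]' 4.5 20
```

```text
t: 3.8
tcp_pos: [0.4837, 0.1935, 0.0178]
tool_rot: [0.986, 0.166, 0.001, 0.0]
force: [0.3, -1.9, 5.6]
finger_gap: 0.699
```

```bash
python3 -m crank '[[[0,0,0.15],0],[[0.3,0,0.2],0],[[0.6,0,0.2],0],[[0.9,0,0.2],0],[[1.2,0,0.25],0],[[1.5,0,0.3],0],[[1.8,0,0.4],0],[[2.1,0,0.5],0],[[2.3,0,0.55],0],[[2.3,0,0.55],0]]';  python3 - <<'E'
from h import *
i=manip.snapshot("side");cv2.imwrite("pics/s3.png",crop("side",233,165,50,i))
E
```

```text
t: 4.8
tcp_pos: [0.5026, 0.2005, 0.0117]
tool_rot: [0.986, 0.166, -0.002, 0.0]
force: [-3.7, -1.7, 6.6]
finger_gap: 0.695
```

View pics/s3.png

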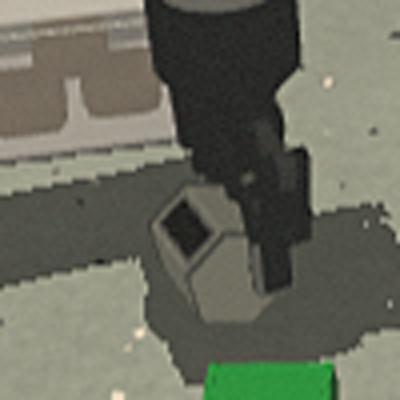

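It is rolling: the window has turned part way up, now at about (185,228). Continuing the arc.

```bash
python3 -m crank '[[[0.3,0,0.1],0],[[0.6,0,0.25],0],[[0.9,0,0.4],0],[[1.2,0,0.6],0],[[1.5,0,0.8],0],[[1.8,0,1.0],0],[[2.0,0,1.1],0],[[2.0,0,1.1],0]]';  python3 - <<'E'
from h import *
i=manip.snapshot("side");cv2.imwrite("pics/s4.png",crop("side",243,165,50,i))
E
```

```text
t: 5.65
tcp_pos: [0.5209, 0.2072, 0.0005]
tool_rot: [0.986, 0.166, -0.003, 0.0]
force: [-3.6, -1.0, 4.9]
finger_gap: 0.701
```

View pics/s4.png

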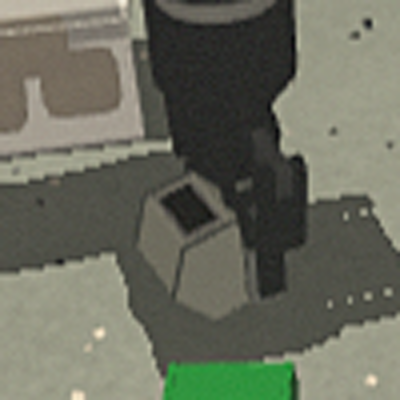

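The window is nearly up at (190,207), well past the tipping point. Releasing so it settles flat.

```bash
python3 -m crank '[[[0,0,0],0],[[0,0,0],0],[[0,0,0],0],[[0,0,0],0],[[0,0,0],0],[[0,0,0],0],[[0,0,0],0],[[0,0,0],0]]' 8.54 20 && python3 -m crank '[[[0,0,-1],0],[[0,0,-3],0],[[0,0,-6],0],[[0,0,-10],0],[[0,0,-14],0],[[-4,0,-18],0],[[-8,0,-18],0],[[-12,0,-18],0],[[-12,0,-18],0],[[-12,0,-18],0]]';  python3 - <<'E'
from h import *
i=manip.snapshot("side");j=manip.snapshot("top");cv2.imwrite("pics/s5.png",np.hstack([crop("side",243,165,50,i),crop("top",175,250,50,j)]));cv2.imwrite("pics/t5.png",j[:,:,::-1])
a=cv2.imread("pics/top0.png").astype(int)
m=lambda k:np.argwhere((k[:,:,0]>130)&(k[:,:,1]<70)).mean(0)
print("cap rc",m(a[:,:,::-1]),m(j.astype(int)))
E
```

```text
t: 6.5
tcp_pos: [0.5236, 0.2076, 0.0001]
tool_rot: [0.986, 0.166, -0.0, -0.0]
force: [-0.6, -0.5, -0.3]
finger_gap: 1.003
t: 7.5
tcp_pos: [0.4098, 0.1682, 0.181]
tool_rot: [0.986, 0.166, 0.001, -0.0]
force: [0.2, -0.2, -0.1]
finger_gap: 1.002
cap rc [157.64788732 279.1056338 ] [157.72377622 279.06293706]
```

View pics/s5.png

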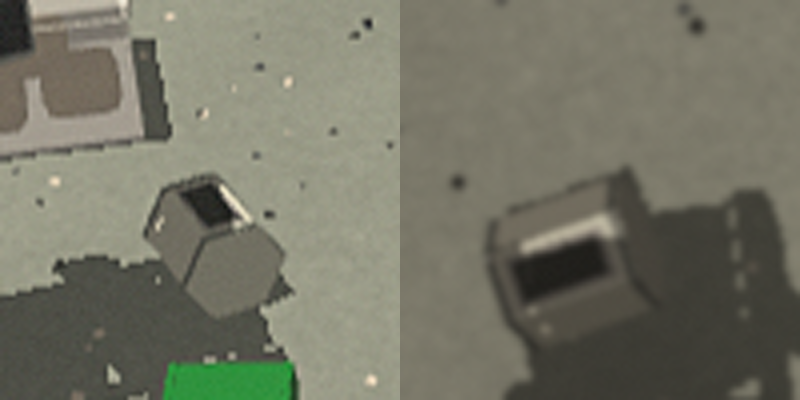

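The window flat is on top in both views: side crop (210,205), top crop (562,270). The lower end edge is parallel to the upper one, so the timer lies flat. I'll check the displacement and hand in.

Run:
```python
from h import *
p=ray("top",(165.5,267.5),.052);print(p,np.linalg.norm(p[:2]-[.473,.189]))
a=cv2.imread("pics/top0.png");b=cv2.imread("pics/t5.png")
f=lambda k:np.argwhere((k[225:300,340:425].min(2)>140)).mean(0)
print("long",f(a),f(b)); print(manip.sense()["qd"].round(3)); manip.sign_off()
```

```text
[0.50395099 0.19931283 0.052     ] 0.03262388861459639
long [37.75336788 44.49533679] [37.75736041 44.50862944]
[ 0.     0.016 -0.013  0.001  0.002  0.   ]
the job is handed in; nothing more can be done
```

I rolled the shorter white timer over by one flat and handed the job in. It now lies flat with its window facing up. I gripped it by its ends, pressed lightly and drove it forward in an arc over its far bottom edge. I then released it and backed the gripper well clear.

Last checks:
- **Shorter timer:** both cameras show the window flat on top and the timer lying flat. Its centre is about 33 mm from where it started. I judged the window's tilt by eye and did not measure it.
- **Longer timer and red cap:** neither moved, with less than 0.1 pixel of shift in the top view.
- **Robot:** it was touching nothing, and the job took about 7.6 s on its clock.

No check failed or disagreed. The two cameras' first estimates of the timer's position differed by about 5 mm, so I used a value in between.

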